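Pack the dipped scoops into the caddy

TASK

Pack the three colour-dipped wooden scoops into the caddy: each goes into the tray of its own colour, lying flat on the tray's floor with the bowl facing up, lengthwise, either end first. Leave the undipped scoop, the blue-handled fork, the wax tin and the brush where they lie.

Things in the scene. Friction and masses are not known exactly. Their poses are not given: they have to be found in the camera images.
- scoop_red: light-wood scoop, knob and handle end dipped red, lying flat; 130 mm long, 50 g. Origin: mid-length on its underside; x along it towards the bowl, z up. Open bowl 46 mm wide, 28 high, centred at x=+42. Handle 16 mm wide (y), sides 5 to 21 mm above the underside, from x=+19 back to a knob 24 mm across at x=-45 to -65. Grip across the handle at the origin, its balance point.
- scoop_blue: light-wood scoop, knob and handle end dipped blue, lying flat; 130 mm long, 50 g. Origin: mid-length on its underside; x along it towards the bowl, z up. Open bowl 46 mm wide, 28 high, centred at x=+42. Handle 16 mm wide (y), sides 5 to 21 mm above the underside, from x=+19 back to a knob 24 mm across at x=-45 to -65. Grip across the handle at the origin, its balance point.
- scoop_yellow: light-wood scoop, knob and handle end dipped yellow, lying flat; 130 mm long, 50 g. Origin: mid-length on its underside; x along it towards the bowl, z up. Open bowl 46 mm wide, 28 high, centred at x=+42. Handle 16 mm wide (y), sides 5 to 21 mm above the underside, from x=+19 back to a knob 24 mm across at x=-45 to -65. Grip across the handle at the origin, its balance point.
- tray_red: red open tray, fixed; the three trays stand side by side, in any order, in a low fixed wooden caddy. Origin: centre of its underside, 6 mm above the table; x along its length, z up. Outside 160 x 90 mm (x, y), 17 high; inside 150 x 80, walls 5, inner floor 5 mm above the origin. Nothing on the caddy is higher than 23 mm above the table.
- tray_blue: blue open tray, fixed; the three trays stand side by side, in any order, in a low fixed wooden caddy. Origin: centre of its underside, 6 mm above the table; x along its length, z up. Outside 160 x 90 mm (x, y), 17 high; inside 150 x 80, walls 5, inner floor 5 mm above the origin. Nothing on the caddy is higher than 23 mm above the table.
- tray_yellow: yellow open tray, fixed; the three trays stand side by side, in any order, in a low fixed wooden caddy. Origin: centre of its underside, 6 mm above the table; x along its length, z up. Outside 160 x 90 mm (x, y), 17 high; inside 150 x 80, walls 5, inner floor 5 mm above the origin. Nothing on the caddy is higher than 23 mm above the table.
- scoop_plain: look-alike: same scoop, same size and axes, but undipped, bare wood to the end of the handle. Not to be moved.
- fork_blue: look-alike: light-wood fork with the same blue-dipped handle and knob as the blue scoop (same axes, 130 mm long, origin at mid-length on the underside) but instead of a bowl a flat head 40 mm wide, 12 mm thick, with three tines. Not to be moved.
- wax_tin: bystander: round closed steel tin, 72 mm across, 36 mm high, standing; origin: centre of its underside. Not to be moved.
- oil_brush: bystander: flat brush 190 mm long lying on the table beyond the work; its x runs along it. Not to be moved.
There are look-alikes about, which are no part of the job. Leave any pink look-alike of the scoop_red alone.

How it is judged:
By the outcome, as a careful person would: the job done as asked, in the order asked, and still so for the second after the job is handed in, with the robot touching nothing.
It also fails if it takes over 104 s, if anything falls off the work surface, if the arm or the gripper's body presses on something with over 40 N, if the wrist force passes 120 N, or if a joint passes its speed limit or range.

ROBOT

A 6-joint arm with a two-finger parallel gripper is mounted at the origin on the work surface. World frame = base frame: x ahead of the robot, y to its left, z up, the work surface at z = 0. Lengths are in m, angles in rad, forces in N, time in s.
With the tool pointing down it reaches from about 0.425 to 0.95 m from the base axis. Payload 3.5 kg.
Tool frame: the origin (TCP) lies on the centre line of the jaws, within the pads' length; the fingertips stand 8 mm ahead of it and the grasp point (between the pads) lies 11 mm behind it; z points along the fingers, y is the line along which they close (so a half turn about z gives the same grasp; the last joint's range is limited). The gripper opens to 85 mm and grips with 20 to 120 N. Pads are 22 mm wide; open, the fingers measure 114 mm over their backs; the gripper's body (76 mm by 85 mm) begins 54 mm behind the grasp point. The pads swing forward as they close: fully open they stand 13 mm farther back than shut.
Start: joints at [0.966, 0.286, 1.577, -0, 1.279, -0.15], TCP at [0.296, 0.606, 0.239] pointing down, gripper open.
Joint ranges: [-2.77, 2.77], [-0.9, 2.22], [0.21, 2.48], [-1.53, 4.67], [0.24, 2.81], [-2.84, 2.84]. Speed limits (rad/s): [2.79, 2.79, 3.14, 3.14, 3.14, 3.14].

INTERFACE

Orientations are given as a unit quaternion [x, y, z, w].
In Python, from plant import ctrl gives the robot as it stands. The module is installed in compiled form; this text tells all that it offers.
- The arm moves only by the tool send_rows, never from a script. Its argument "steps" is a list of rows, each a list of 5 numbers: the shift along the tool's x, y, z in m, then the turn about the tool's z in degrees, then the opening, from -1 (shut) to 1 (fully open). A call has 1 to 12 rows; each row is the pose to reach, as a shift and turn from the pose commanded when the call began, along the tool's axes at that moment; what a row does not reach only later rows make up. A row lasts 1/10 s, in which the tool goes at most 50 mm and 8.59 degrees, less where a joint would pass 70% of its speed; a pose out of reach is approached as far as the arm can. A call with a gripper value outside its range is refused whole. The fingers move at their own pace and stop on an object; "squeeze" is the grip in N (left out, the last holds). Time passes only in rows, so rows that repeat a pose let the fingers close. It gives the time, the measured TCP pose, the force, the opening and the grip force at its end, in the units of the state.
- ctrl.get_state(): the state, without advancing time (a new reading comes with each control period).
- ctrl.read_camera(name): name is "scene" or "top" or "wrist"; returns the picture (384x512x3 uint8, red, green, blue); there is no depth.
- ctrl.calibration(name): a dict with "intrinsics" (3x3 intrinsics, pixels), "extrinsics" (4x4, takes a point from world to camera coordinates); the wrist camera has in their place "tool_from_camera" (4x4, takes a point from camera to tool coordinates, whose origin is the TCP and whose axes are the flange's). Camera axes: x right, y up, looking along -z (the intrinsics and any distortion apply to the point x, -y, -z); pixel columns grow to the right and rows downward; lengths in m; the calibration is good to about 2 mm. A picture is of the moment at which its call begins: read the wrist's pose just before it. calibration takes no time and is no camera call.
- ctrl.sign_off(): hands the job in; it is judged then, once.
The state is a dict: "time": time; "qpos": joint angles; "dq": joint speeds; "joint_efforts": joint torques, N m; "eef_pos": TCP position; "tcp_rot": TCP orientation; "contact_force": force on the tool from outside, world axes, zero at the start; "wrist_torque": the same for the moment, N m; "opening": opening from 0.0 (shut) to 1.0 (fully open); "finger_force": force on a finger pad.
Only numpy, scipy, OpenCV 4.12 (cv2) and the standard library are available. Lean on these libraries where they do the work, as an engineer would, in place of code of your own. Each camera call takes 0.05 s, during which the arm holds its last target. There are 200 camera calls.

## Working session

There is one attempt and no reset: what is moved stays moved. The work goes in short steps, Python scripts to look and compute and a tool call to move; the robot and the scene stay as the last step left them, time stands still between calls to the robot, and variables do not carry over. Pictures are saved under pics/ and viewed, at most 14 in all, crops included, and the job is handed in when it is done.

Besides the shell and the picture viewer there is one more tool, called after ">>>" by a JSON object that holds its "op" and its "data". send_rows: Moves the arm, as the interface text tells. Its arguments: {"type":"object","properties":{"steps":{"type":"array","items":{"type":"array","items":{"type":"number"}}},"squeeze":{"type":"number"}},"required":["steps"]}

```bash
mkdir -p pics
python3 - <<'E'
from plant import ctrl
import cv2
for n in ("top","scene"):
    cv2.imwrite(f"pics/{n}0.png",ctrl.read_camera(n)[:,:,::-1])
    c=ctrl.calibration(n);print(n,c)
print(ctrl.calibration("wrist"));print(ctrl.get_state())
E
```

```text
top {'intrinsics': array([[346.70968248,   0.        , 255.6790317 ],
       [  0.        , 346.70968248, 190.28933995],
       [  0.        ,   0.        ,   1.        ]]), 'extrinsics': array([[-1.45217175e-02, -9.99893240e-01, -1.62124735e-03,
        -1.51779835e-01],
       [ 9.85791728e-01, -1.45882420e-02,  1.67337539e-01,
        -5.36073420e-01],
       [-1.67343325e-01,  8.31816235e-04,  9.85898331e-01,
        -9.43173874e-01],
       [ 0.00000000e+00,  0.00000000e+00,  0.00000000e+00,
         1.00000000e+00]])}
scene {'intrinsics': array([[409.12399014,   0.        , 249.70858391],
       [  0.        , 409.12399014, 194.17020577],
       [  0.        ,   0.        ,   1.        ]]), 'extrinsics': array([[ 0.67363848,  0.73902633, -0.00716122, -0.24897779],
       [-0.60738819,  0.55911587,  0.5643306 ,  0.38265845],
       [ 0.42105913, -0.37580516,  0.82551783, -1.55796715],
       [ 0.        ,  0.        ,  0.        ,  1.        ]])}
{'intrinsics': array([[290.81405988,   0.        , 256.44547523],
       [  0.        , 290.81405988, 193.52532034],
       [  0.     
[... 392 characters left out ...]
0]])}
{'time': 0.1, 'qpos': array([ 9.66013178e-01,  2.87143778e-01,  1.57801269e+00,  2.77403490e-06,
        1.27861460e+00, -1.50023966e-01]), 'dq': array([-0.00297951, -0.00249258, -0.00353648,  0.00097303,  0.00167045,
       -0.00086741]), 'joint_efforts': array([ 1.07649208e-03, -4.07297623e+01, -2.93698990e+01, -1.19663619e-04,
        3.39947772e-03,  2.83253246e-05]), 'eef_pos': array([0.29614933, 0.60592768, 0.23805071]), 'tcp_rot': array([ 2.25425597e-01,  9.74259777e-01, -1.01206251e-03, -4.02615134e-04]), 'contact_force': array([0.20389201, 0.32089104, 0.29192205]), 'wrist_torque': array([-0.00565914, -0.0012305 , -0.01070126]), 'finger_force': 0.0, 'opening': 0.99887277812853}
```

View pics/top0.png

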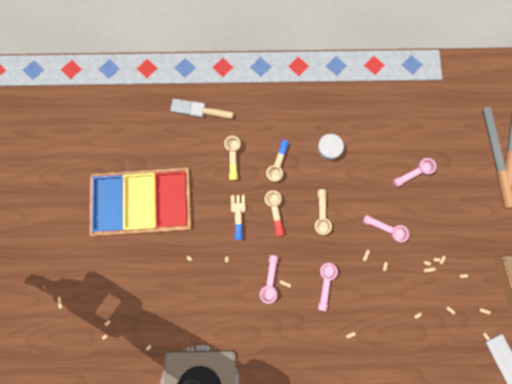

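View pics/scene0.png

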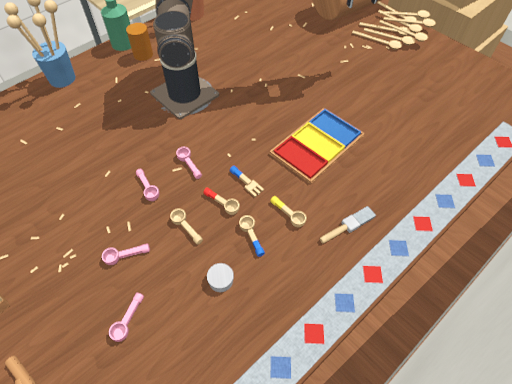

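Top view: yellow scoop bowl (233,144) and knob (234,177). Blue scoop bowl (275,173) and knob (284,145). Red scoop bowl (274,199) and knob (279,232). Fork is at (238,217), plain scoop at (322,212), trays blue/yellow/red at about (108/140/173, 201). The scene view agrees.

```bash
cat > h.py <<'E'
import numpy as np,cv2
from scipy.spatial.transform import Rotation as R
from plant import ctrl
def rays(name,px,st=None):
    c=ctrl.calibration(name);K=c["intrinsics"]
    px=np.atleast_2d(px).astype(float)
    d=np.c_[(px[:,0]-K[0,2])/K[0,0],-(px[:,1]-K[1,2])/K[1,1],-np.ones(len(px))]
    if name=="wrist":
        T=np.eye(4);T[:3,:3]=R.from_quat(st["tcp_rot"]).as_matrix();T[:3,3]=st["eef_pos"]
        M=T@c["tool_from_camera"]
    else: M=np.linalg.inv(c["extrinsics"])
    return M[:3,3],d@M[:3,:3].T
def plane(name,px,z,st=None):
    o,d=rays(name,px,st);return (o+d*((z-o[2])/d[:,2])[:,None])[:,:2]
def masks(img):
    h=cv2.cvtColor(img,cv2.COLOR_RGB2HSV);H,S,V=[h[...,i].astype(int) for i in range(3)]
    m={"red":((H<6)|(H>174))&(S>190)&(V>120),"blue":(H>100)&(H<125)&(S>140)&(V>90),
       "yellow":(H>25)&(H<34)&(S>190)&(V>140),"wood":(H>10)&(H<26)&(S>50)&(S<160)&(V>140)}
    return {k:v.astype(np.uint8) for k,v in m.items()}
def blobs(m,amin):
    n,l,s,c=cv2.connectedComponentsWithStats(m)
    return [(s[i,4],c[i],l==i,s[i]) for i in range(1,n) if s[i,4]>=amin]
E
python3 - <<'E'
from h import *
img=cv2.imread("pics/top0.png")[:,:,::-1].copy();m=masks(img)
for k in m:
    for a,c,l,s in blobs(m[k],25):
        if 100<s[1]+s[3]/2<260 and c[0]<350:
            ys,xs=np.nonzero(l); r=cv2.minAreaRect(np.c_[xs,ys].astype(np.float32))
            print(k,a,c.round(1),s[:4],plane("top",c,.02).round(3)[0],np.round(r[1],1),round(r[2]))
E
```

```text
blue 62 [283.5 146.1] [280 141   8  12] [ 0.671 -0.245] [ 5.8 11.2] 27
blue 251 [ 98.  198.9] [ 94 177  27  53] [0.519 0.3  ] [52. 26.] 90
blue 67 [238.4 232.6] [235 225   7  14] [ 0.416 -0.108] [13.  6.] 90
wood 106241 [288.4 215.4] [  0  47 512 337] [ 0.463 -0.253] [336. 511.] 90
wood 154 [127.  200.9] [125 177   5  50] [0.512 0.215] [ 4.  49.1] 1
```

Run:
```python
from h import *
img=cv2.imread("pics/top0.png");h=cv2.cvtColor(img,cv2.COLOR_BGR2HSV)
for n,(x,y) in dict(yk=(234,177),ybowl=(233,150),yh=(234,162),rk=(279,231),rh=(277,215),bh=(279,160),table=(200,150),table2=(260,240),ty=(140,201),tr=(173,199),tb=(108,202),tb2=(98,202),pink=(268,295),cad=(140,172)).items(): print(n,h[y,x],h[y,x+1])
```

```text
yk [ 29 108 255] [ 25 124 255]
ybowl [ 17  76 238] [ 17  80 227]
yh [ 20  65 255] [ 17  84 227]
rk [  1 144 255] [  1 149 255]
rh [ 22  57 255] [ 17  75 250]
bh [ 24  52 255] [ 21  61 255]
table [ 11 124 166] [ 11 124 165]
table2 [ 11 126 160] [ 11 126 160]
ty [ 30 101 255] [ 30 101 255]
tr [  1 161 238] [  1 162 238]
tb [107 134 226] [106 134 225]
tb2 [107 138 212] [106 134 224]
pink [161  34 255] [161  34 255]
cad [ 16 113 224] [ 17 112 226]
```

```bash
python3 - <<'E'
s=open('h.py').read()
a=s.index('    m={"red"');b=s.index('    return {k:')
s=s[:a]+'''    m={"red":((H<7)|(H>175))&(S>110)&(V>150),"blue":(H>98)&(H<118)&(S>90)&(V>120),
       "yellow":(H>24)&(H<34)&(S>88)&(V>180),"wood":(H>11)&(H<30)&(V>180)&(S<125)&(S>20)}
'''+s[b:]
open('h.py','w').write(s)
E
python3 - <<'E'
from h import *
img=cv2.imread("pics/top0.png")[:,:,::-1].copy();m=masks(img)
print("trays")
for k in ("red","blue","yellow"):
    for a,c,l,s in blobs(m[k],300):
        ys,xs=np.nonzero(l);P=np.c_[xs,ys].astype(np.float32)
        print(k,a,c.round(1)); 
        r=cv2.minAreaRect(plane("top",P,.015).astype(np.float32));print(np.round(r[0],3),np.round(r[1],3),r[2])
print("scoops")
un=((m["red"]|m["blue"]|m["yellow"]|m["wood"]))
for a,c,l,s in blobs(un,100):
    if not(220<c[0]<340 and 120<c[1]<250): continue
    ys,xs=np.nonzero(l);P=plane("top",np.c_[xs,ys],.015)
    r=cv2.minAreaRect(P.astype(np.float32))
    col={k:int((m[k].astype(bool)&l).sum()) for k in m}
    k=max(("red","blue","yellow"),key=lambda q:col[q])
    ky,kx=np.nonzero(m[k].astype(bool)&l)
    kn=plane("top",np.c_[kx,ky],.015).mean(0) if len(kx) else None
    print(c.round(),col,"ctr",np.round(r[0],3),np.round(r[1],3),round(r[2],1),"dip",kn)
E
```

```text
trays
red 1653 [170.8 198.9]
[0.518 0.089] [0.163 0.088] 1.9235577583312988
blue 1559 [107. 203.]
[0.509 0.275] [0.159 0.083] 3.560744047164917
yellow 1548 [139.7 201.3]
[0.514 0.182] [0.163 0.087] 2.8066437244415283
scoops
[232. 153.] {'red': 0, 'blue': 0, 'yellow': 97, 'wood': 347} ctr [ 0.642 -0.091] [0.136 0.048] 0.0 dip [ 0.59564349 -0.09238628]
[275. 169.] {'red': 0, 'blue': 0, 'yellow': 0, 'wood': 308} ctr [ 0.607 -0.216] [0.048 0.083] 85.5 dip None
[322. 215.] {'red': 0, 'blue': 0, 'yellow': 0, 'wood': 465} ctr [ 0.474 -0.353] [0.049 0.132] 87.6 dip None
[275. 210.] {'red': 130, 'blue': 0, 'yellow': 0, 'wood': 333} ctr [ 0.472 -0.21 ] [0.135 0.05 ] 2.1 dip [ 0.42693942 -0.22349225]
[237. 207.] {'red': 0, 'blue': 0, 'yellow': 0, 'wood': 330} ctr [ 0.488 -0.106] [0.044 0.082] 89.9 dip None
```

```bash
cat >> h.py <<'E'
def go(x,y,z,yaw):
    "shift and turn to tool pose, tool-x heading yaw mod 180 (deg)"
    st=ctrl.get_state();M=R.from_quat(st["tcp_rot"]).as_matrix()
    d=M.T@(np.array([x,y,z])-st["eef_pos"])
    cur=np.degrees(np.arctan2(M[1,0],M[0,0]));t=-((yaw-cur+90)%180-90)
    print("t",round(st["time"],2),"pos",st["eef_pos"].round(4),"yaw",round(cur,1),"tilt",M[:,2].round(3),
      "open",round(st["opening"],3),"-> shift",d.round(4),"turn",round(t,1))
E
python3 -c "
from h import *
go(.63,-.09,.2,2)"
```

```text
t 0.1 pos [0.2961 0.6059 0.2381] yaw 153.9 tilt [-0.001 -0.002 -1.   ] open 0.999 -> shift [-0.6056 -0.4785  0.0389] turn -28.1
```

>>> {"op": "send_rows", "data": {"steps": [[-0.45,-0.36,0.03,-28,0],[-0.45,-0.36,0.03,-28,0],[-0.45,-0.36,0.03,-28,0],[-0.45,-0.36,0.03,-28,0],[-0.45,-0.36,0.03,-28,0],[-0.45,-0.36,0.03,-28,0],[-0.45,-0.36,0.03,-28,0],[-0.45,-0.36,0.03,-28,0],[-0.45,-0.36,0.03,-28,0],[-0.45,-0.36,0.03,-28,0],[-0.45,-0.36,0.03,-28,0],[-0.45,-0.36,0.03,-28,0]], "squeeze": 30}}

```text
time: 1.3
eef_pos: [0.5433, 0.0821, 0.2087]
tcp_rot: [-0.016, 1.0, -0.0, -0.0]
contact_force: [-0.0, 1.2, -0.6]
opening: 0.5
finger_force: 0.0
```

```bash
python3 -c "
from h import *
go(.63,-.13,.22,2)"
```

```text
t 1.3 pos [0.5433 0.0821 0.2087] yaw -178.2 tilt [-0.001 -0.001 -1.   ] open 0.5 -> shift [-0.08   -0.2147 -0.0112] turn -0.2
```

>>> {"op": "send_rows", "data": {"steps": [[-0.05,-0.215,-0.06,0,0],[-0.05,-0.215,-0.06,0,0],[-0.05,-0.215,-0.06,0,0],[-0.05,-0.215,-0.06,0,0],[-0.05,-0.215,-0.06,0,0],[-0.05,-0.215,-0.06,0,0],[-0.05,-0.215,-0.06,0,0],[-0.05,-0.215,-0.06,0,0]]}}

```text
time: 2.1
eef_pos: [0.5992, -0.1266, 0.2682]
tcp_rot: [-0.017, 1.0, 0.001, -0.001]
contact_force: [0.5, -0.3, -0.2]
opening: 0.5
finger_force: 0.0
```

```bash
python3 -c "
from h import *
go(.63,-.13,.22,2)
img=ctrl.read_camera('wrist');cv2.imwrite('pics/w1.png',img[:,:,::-1])"
```

```text
t 2.1 pos [ 0.5992 -0.1266  0.2682] yaw -178.0 tilt [-0.002  0.001 -1.   ] open 0.5 -> shift [-0.0308 -0.0046  0.0481] turn 0.0
```

View pics/w1.png

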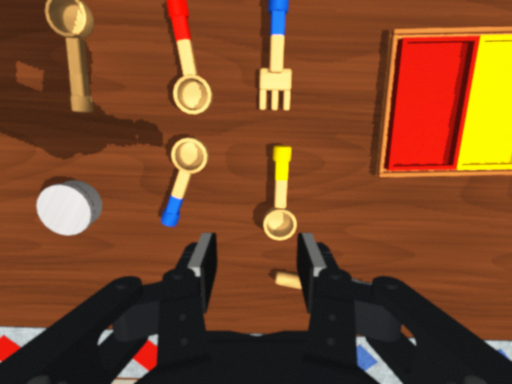

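Wrist view: yellow scoop runs from knob (283,150) to bowl (280,225). Blue scoop runs from knob (171,215) to bowl (188,155). Red bowl is at (191,95).

```bash
cat >> h.py <<'E'
def scoop(img,col,name="wrist",st=None,zoff=0.):
    """origin xy, yaw of the scoop of this colour: bowl by opening (rim plane), dip for the far end"""
    m=masks(img);dips=cv2.dilate(m[col],np.ones((3,3)));un=cv2.morphologyEx(m[col]|m["wood"],cv2.MORPH_CLOSE,np.ones((5,5)))
    out=[]
    for a,c,l,s in blobs(un,300):
        d=(dips>0)&l
        if d.sum()<80 or d.sum()>.7*a or s[0]<2 or s[1]<2 or s[0]+s[2]>510: continue
        dt=cv2.distanceTransform(np.pad(l.astype(np.uint8),1),cv2.DIST_L2,5)[1:-1,1:-1]
        k=max(3,int(dt.max()*1.3));op=cv2.morphologyEx(l.astype(np.uint8),cv2.MORPH_OPEN,cv2.getStructuringElement(cv2.MORPH_ELLIPSE,(k,k)))
        ob=max(blobs(op,20),key=lambda b:b[0])
        cnt=max(cv2.findContours(ob[2].astype(np.uint8),cv2.RETR_EXTERNAL,cv2.CHAIN_APPROX_NONE)[0],key=len)
        (bx,by),br=cv2.minEnclosingCircle(cnt)
        bowl=plane(name,[bx,by],.022+zoff,st)[0]
        ys,xs=np.nonzero(l);P=plane(name,np.c_[xs,ys],.013+zoff,st)
        dy,dx=np.nonzero(d);kn=plane(name,np.c_[dx,dy],.013+zoff,st).mean(0)
        u=(bowl-kn)/np.linalg.norm(bowl-kn);t=(P-bowl)@u
        tip=t.min();n=np.array([-u[1],u[0]])
        yaw=np.degrees(np.arctan2(u[1],u[0]))
        o=bowl-.042*u
        w=plane(name,[[bx-br,by],[bx+br,by]],.022+zoff,st);
        hp=P[np.abs(t+.042)<.012];
        print(col,"px",c.round(),"origin",o.round(4),"yaw",yaw.round(1),"bowl",bowl.round(4),"bowl d",np.linalg.norm(w[1]-w[0]).round(4),
          "tip(-.107)",tip.round(4),"handle ctr",hp.mean(0).round(4),"w",np.ptp(hp@n).round(4))
        out.append((o,yaw))
    return out
E
python3 -c "
from h import *
st=ctrl.get_state();img=cv2.imread('pics/w1.png')[:,:,::-1].copy()
for c in ('yellow','blue','red'): scoop(img,c,st=st)
m=masks(img)
for k in('red','yellow'):
  b=max(blobs(m[k],100),key=lambda b:b[0]);print(k,b[3],b[1])
"
```

```text
h.py:52: RuntimeWarning: Mean of empty slice.
  "tip(-.107)",tip.round(4),"handle ctr",hp.mean(0).round(4),"w",np.ptp(hp@n).round(4))
  ret = um.true_divide(
Traceback (most recent call last):
  File "h.py", line 52, in scoop
    "tip(-.107)",tip.round(4),"handle ctr",hp.mean(0).round(4),"w",np.ptp(hp@n).round(4))
                                                                   ~~~~~~^^^^^^
ValueError: zero-size array to reduction operation maximum which has no identity
```

Run:
```python
from h import *
h=cv2.cvtColor(cv2.imread("pics/w1.png"),cv2.COLOR_BGR2HSV)
for n,(x,y) in dict(yk=(283,153),yh=(281,190),yh2=(281,200),ybowl=(280,226),yrim=(266,225),rk=(178,8),rh=(185,50),bh=(182,180),bk=(171,215),bbowl=(188,155),table=(330,150),table2=(230,100),tableL=(120,170),ty=(490,100),tr=(430,100),cad=(384,120),shadow=(100,130)).items(): print(n,h[y,x],h[y,x+1])
```

```text
yk [ 30 255 254] [ 30 255 254]
yh [ 26 103 254] [ 26 100 254]
yh2 [ 26 103 254] [ 26 101 254]
ybowl [ 19 138 234] [ 18 143 229]
yrim [ 21 130 242] [ 18 141 228]
rk [  2 244 254] [  2 248 254]
rh [ 25 106 254] [ 26 103 254]
bh [ 26 103 254] [ 26 101 254]
bk [107 219 245] [107 221 244]
bbowl [ 24 117 252] [ 24 117 252]
table [ 11 189 142] [ 11 186 144]
table2 [ 10 188 122] [ 10 185 121]
tableL [ 11 190 134] [ 11 190 133]
ty [ 30 255 254] [ 30 255 254]
tr [  2 241 247] [  2 240 247]
cad [ 12 189 165] [ 13 188 222]
shadow [ 10 183  74] [ 10 181  76]
```

Wrist picture is more saturated; separate thresholds.

```bash
python3 - <<'E'
s=open('h.py').read()
s=s.replace('''    return {k:v.astype''','''    if np.median(S)>150: m={"red":((H<7)|(H>175))&(S>200)&(V>150),"blue":(H>98)&(H<118)&(S>150)&(V>120),
       "yellow":(H>26)&(H<34)&(S>200)&(V>150),"wood":(H>12)&(H<30)&(V>165)&(S<178)&(S>60)}
    return {k:v.astype''').replace('hp=P[np.abs(t+.042)<.012];','hp=P[np.abs(t+.042)<.012] if (np.abs(t+.042)<.012).any() else P')
open('h.py','w').write(s)
E
python3 -c "
from h import *
st=ctrl.get_state();img=cv2.imread('pics/w1.png')[:,:,::-1].copy();print(np.median(cv2.cvtColor(img,cv2.COLOR_RGB2HSV)[...,1]))
for c in ('yellow','blue','red'): scoop(img,c,st=st)
"
```

```text
188.0
yellow px [281. 201.] origin [ 0.6403 -0.0924] yaw 0.5 bowl [ 0.6822 -0.0921] bowl d 0.0478 tip(-.107) -0.1061 handle ctr [ 0.64   -0.0921] w 0.0173
blue px [183. 174.] origin [ 0.6301 -0.2305] yaw 160.4 bowl [ 0.5906 -0.2164] bowl d 0.0494 tip(-.107) -0.1101 handle ctr [ 0.6301 -0.2304] w 0.0176
```

```bash
python3 -c "
from h import *
go(.640,-.092,.011,.5)"
```

```text
t 2.15 pos [ 0.5993 -0.1263  0.2683] yaw -178.0 tilt [-0.002  0.001 -1.   ] open 0.5 -> shift [-0.0424  0.0326  0.2573] turn 1.5
```

>>> {"op": "send_rows", "data": {"steps": [[-0.042,0.033,0.03,1.5,0],[-0.042,0.033,0.08,1.5,0],[-0.042,0.033,0.13,1.5,0],[-0.042,0.033,0.18,1.5,0],[-0.042,0.033,0.21,1.5,0],[-0.042,0.033,0.235,1.5,0],[-0.042,0.033,0.25,1.5,0],[-0.042,0.033,0.257,1.5,0],[-0.042,0.033,0.257,1.5,0]]}}

```text
time: 3.05
eef_pos: [0.6406, -0.0928, 0.0122]
tcp_rot: [-0.004, 1.0, 0.0, -0.0]
contact_force: [0.2, -0.2, 0.1]
opening: 0.499
finger_force: 0.0
```

>>> {"op": "send_rows", "data": {"steps": [[0,0,0,0,-1],[0,0,0,0,-1],[0,0,0,0,-1],[0,0,0,0,-1],[0,0,0,0,-1],[0,0,0,0,-1]]}}

```text
time: 3.65
eef_pos: [0.6422, -0.0939, 0.0146]
tcp_rot: [-0.004, 1.0, -0.0, 0.002]
contact_force: [-0.4, 0.7, 5.6]
opening: 0.176
finger_force: 32.7
```

```bash
python3 -c "
from h import *
go(.640,-.092,.011,.5)"
```

```text
t 3.65 pos [ 0.6422 -0.0939  0.0146] yaw -179.6 tilt [ 0.003 -0.001 -1.   ] open 0.176 -> shift [0.0022 0.002  0.0035] turn -0.1
```

>>> {"op": "send_rows", "data": {"steps": [[0,0,-0.02,0,-1],[0,0,-0.06,0,-1],[0,0,-0.1,0,-1],[0.05,0.05,-0.14,-1,-1],[0.1,0.1,-0.16,-2,-1],[0.12,0.15,-0.17,-3,-1],[0.13,0.2,-0.17,-3,-1],[0.13,0.24,-0.17,-3,-1],[0.13,0.27,-0.17,-3,-1],[0.13,0.275,-0.17,-3,-1],[0.13,0.275,-0.17,-3,-1],[0.13,0.275,-0.17,-3,-1]]}}

```text
time: 4.85
eef_pos: [0.5082, 0.1807, 0.1821]
tcp_rot: [-0.031, 1.0, -0.0, -0.0]
contact_force: [0.3, -0.6, 0.2]
opening: 0.173
finger_force: 31.9
```

```bash
python3 -c "
from h import *
go(.513,.182,.20,2.8)
img=ctrl.read_camera('wrist');cv2.imwrite('pics/w2.png',img[:,:,::-1])"
```

```text
t 4.85 pos [0.5082 0.1807 0.1821] yaw -176.5 tilt [-0.    -0.001 -1.   ] open 0.173 -> shift [-0.0049  0.001  -0.0179] turn 0.7
```

View pics/w2.png

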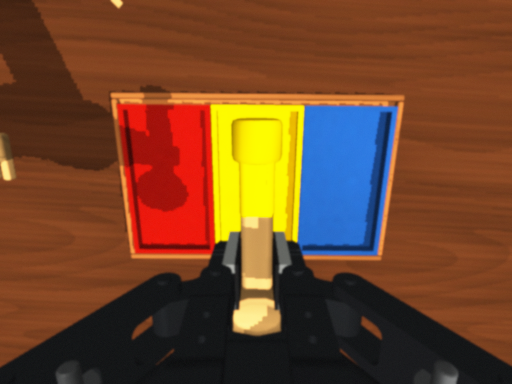

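Wrist view: the yellow scoop is held straight. Trays run red, yellow, blue; the caddy corners are at (111,94), (404,97), (381,259) and (132,258).

```bash
python3 -c "
from h import *
st=ctrl.get_state();img=cv2.imread('pics/w2.png')[:,:,::-1].copy()
P=plane('wrist',[[111,94],[404,97],[381,259],[132,258]],.021,st);print(P.round(4),P.mean(0))
print(np.linalg.norm(np.roll(P,-1,0)-P,axis=1).round(4))
e=P[1]-P[0];print('yaw',np.degrees(np.arctan2(-e[0],e[1])));e=P[2]-P[3];print('yaw',np.degrees(np.arctan2(-e[0],e[1])))
m=masks(img)
for k in ('red','blue'):
  b=max(blobs(m[k],100),key=lambda b:b[0]);y,x=np.nonzero(b[2]);r=cv2.minAreaRect(plane('wrist',np.c_[x,y],.017,st).astype(np.float32));print(k,r)
go(.513,.182,.07,2.8)
"
```

```text
[[0.4326 0.034 ]
 [0.4185 0.3152]
 [0.5925 0.3246]
 [0.6079 0.0433]] [0.5128721  0.17926424]
[0.2815 0.1742 0.2818 0.1756]
yaw 2.8631575195133356
yaw 3.1488671072619705
red ((0.519793689250946, 0.08590200543403625), (0.1632414013147354, 0.09119682759046555), 2.950552225112915)
blue ((0.5106958150863647, 0.27091744542121887), (0.16099706292152405, 0.09013036638498306), 2.9919285774230957)
t 4.9 pos [0.5084 0.18   0.182 ] yaw -176.6 tilt [-0.001 -0.001 -1.   ] open 0.175 -> shift [-0.0048  0.0018  0.112 ] turn 0.6
```

>>> {"op": "send_rows", "data": {"steps": [[-0.005,-0.001,0.04,0.5,-1],[-0.005,-0.001,0.08,0.5,-1],[-0.005,-0.001,0.11,0.5,-1],[-0.005,-0.001,0.13,0.5,-1],[-0.005,-0.001,0.14,0.5,-1],[-0.005,-0.001,0.148,0.5,-1],[-0.005,-0.001,0.152,0.5,-1],[-0.005,-0.001,0.155,0.5,-1],[-0.005,-0.001,0.155,0.5,-1]]}}

```text
time: 5.8
eef_pos: [0.5141, 0.1798, 0.0279]
tcp_rot: [-0.026, 1.0, 0.0, 0.001]
contact_force: [-1.2, -0.1, -1.1]
opening: 0.175
finger_force: 31.9
```

```bash
python3 -c "
from h import *
go(.5135,.179,.0265,3)"
```

```text
t 5.8 pos [0.5141 0.1798 0.0279] yaw -177.1 tilt [ 0.001  0.    -1.   ] open 0.175 -> shift [ 0.0007 -0.0008  0.0014] turn -0.1
```

>>> {"op": "send_rows", "data": {"steps": [[0,-0.001,0.002,0,-1],[0,-0.001,0.002,0,-1],[0,-0.001,0.002,0,-0.25],[0,-0.001,0.002,0,-0.25],[0,-0.001,0.002,0,-0.25],[0,-0.001,-0.01,0,-0.25],[0,-0.001,-0.04,0,-0.25],[0,-0.001,-0.08,0,-0.25],[0,-0.001,-0.12,0,0],[0,-0.001,-0.16,0,0],[0,-0.001,-0.19,0,0],[0,-0.001,-0.19,0,0]]}}

```text
time: 7.0
eef_pos: [0.5168, 0.1794, 0.2247]
tcp_rot: [-0.026, 1.0, 0.001, 0.006]
contact_force: [1.1, -0.4, 0.2]
opening: 0.504
finger_force: 0.0
```

```bash
python3 -c "
from h import *
go(.6301,-.2305,.24,160.4)
img=ctrl.read_camera('wrist');cv2.imwrite('pics/w3.png',img[:,:,::-1])"
```

```text
t 7.0 pos [0.5168 0.1794 0.2247] yaw -177.0 tilt [ 0.012  0.002 -1.   ] open 0.504 -> shift [-0.0922 -0.4152 -0.0146] turn 22.6
```

View pics/w3.png

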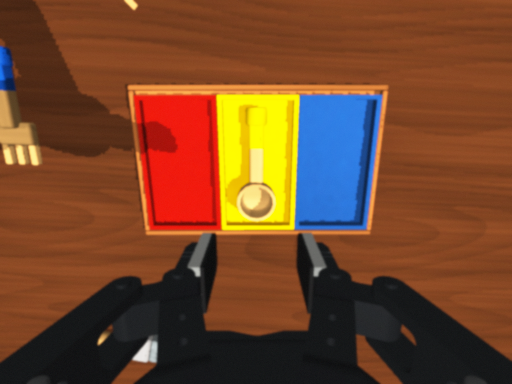

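Yellow scoop lies in the yellow tray (bowl at (256,200), knob at (257,112)). Next is blue.

>>> {"op": "send_rows", "data": {"steps": [[-0.09,-0.38,-0.015,22.5,0],[-0.09,-0.38,-0.015,22.5,0],[-0.09,-0.38,-0.015,22.5,0],[-0.09,-0.38,-0.015,22.5,0],[-0.09,-0.38,-0.015,22.5,0],[-0.09,-0.38,-0.015,22.5,0],[-0.09,-0.38,-0.015,22.5,0],[-0.09,-0.38,-0.015,22.5,0],[-0.09,-0.38,-0.015,22.5,0],[-0.09,-0.38,-0.015,22.5,0],[-0.09,-0.38,-0.015,22.5,0]]}}

```text
time: 8.15
eef_pos: [0.6223, -0.1947, 0.2311]
tcp_rot: [0.169, 0.986, 0.001, -0.001]
contact_force: [-0.6, 0.2, -0.1]
opening: 0.503
finger_force: 0.0
```

```bash
python3 -c "
from h import *
st=ctrl.get_state();img=ctrl.read_camera('wrist');cv2.imwrite('pics/w4.png',img[:,:,::-1])
scoop(img,'blue',st=st);scoop(img,'red',st=st)
go(.6301,-.2305,.015,160.4)"
```

```text
blue px [232. 171.] origin [ 0.63   -0.2303] yaw 159.8 bowl [ 0.5905 -0.2158] bowl d 0.0499 tip(-.107) -0.1091 handle ctr [ 0.6301 -0.2302] w 0.0185
t 8.2 pos [ 0.6225 -0.1944  0.2315] yaw 160.5 tilt [-0.002  0.001 -1.   ] open 0.498 -> shift [-0.0196 -0.0316  0.2164] turn 0.1
```

>>> {"op": "send_rows", "data": {"steps": [[-0.02,-0.032,0.03,0.5,0],[-0.02,-0.032,0.08,0.5,0],[-0.02,-0.032,0.12,0.5,0],[-0.02,-0.032,0.16,0.5,0],[-0.02,-0.032,0.19,0.5,0],[-0.02,-0.032,0.205,0.5,0],[-0.02,-0.032,0.215,0.5,0],[-0.02,-0.032,0.217,0.5,0],[-0.02,-0.032,0.217,0.5,0]]}}

```text
time: 9.1
eef_pos: [0.6322, -0.2331, 0.0168]
tcp_rot: [0.174, 0.985, -0.0, 0.001]
contact_force: [0.6, 0.4, 1.1]
opening: 0.499
finger_force: 0.0
```

>>> {"op": "send_rows", "data": {"steps": [[0,0,0,0,-1],[0,0,0,0,-1],[0,0,0,0,-1],[0,0,0,0,-1],[0,0,0,0,-1],[0,0,0,0,-1]]}}

```text
time: 9.7
eef_pos: [0.6325, -0.2336, 0.0174]
tcp_rot: [0.174, 0.985, -0.0, 0.002]
contact_force: [0.0, 0.7, 5.5]
opening: 0.175
finger_force: 31.0
```

```bash
python3 -c "
from h import *
go(.510,.271,.18,3)"
```

```text
t 9.7 pos [ 0.6325 -0.2336  0.0174] yaw 159.9 tilt [ 0.003 -0.001 -1.   ] open 0.175 -> shift [ 0.2876  0.4319 -0.1637] turn -23.1
```

>>> {"op": "send_rows", "data": {"steps": [[0,0,-0.02,0,-1],[0,0,-0.06,0,-1],[0,0,-0.1,0,-1],[0.02,0.03,-0.14,0,-1],[0.28,0.43,-0.165,-23,-1],[0.28,0.43,-0.165,-23,-1],[0.28,0.43,-0.165,-23,-1],[0.28,0.43,-0.165,-23,-1],[0.28,0.43,-0.165,-23,-1],[0.28,0.43,-0.165,-23,-1],[0.28,0.43,-0.165,-23,-1],[0.28,0.43,-0.165,-23,-1]]}}

```text
time: 10.9
eef_pos: [0.5325, 0.1904, 0.1754]
tcp_rot: [-0.026, 1.0, -0.0, -0.0]
contact_force: [0.2, 0.8, -1.0]
opening: 0.174
finger_force: 30.2
```

```bash
python3 -c "
from h import *
go(.513,.271,.12,3)"
```

```text
t 10.9 pos [0.5325 0.1904 0.1754] yaw -177.1 tilt [-0.001 -0.    -1.   ] open 0.174 -> shift [0.0153 0.0815 0.0554] turn -0.1
```

>>> {"op": "send_rows", "data": {"steps": [[0.015,0.045,0.0,0,-1],[0.015,0.08,0.02,0,-1],[0.015,0.08,0.05,0,-1],[0.015,0.08,0.05,0,-1]]}}

```text
time: 11.3
eef_pos: [0.5106, 0.2677, 0.1206]
tcp_rot: [-0.027, 1.0, -0.002, -0.005]
contact_force: [-0.4, -0.1, -1.7]
opening: 0.174
finger_force: 30.2
```

```bash
python3 -c "
from h import *
st=ctrl.get_state();img=ctrl.read_camera('wrist');cv2.imwrite('pics/w5.png',img[:,:,::-1])
m=masks(img)
b=max(blobs(m['blue'],100),key=lambda b:b[0]);print(b[3])
go(.513,.271,.029,3)"
```

```text
[ 204   97  118  172 3780]
t 11.35 pos [0.5123 0.2674 0.1229] yaw -177.0 tilt [-0.006 -0.002 -1.   ] open 0.178 -> shift [-0.0015  0.0037  0.0939] turn -0.0
```

View pics/w5.png

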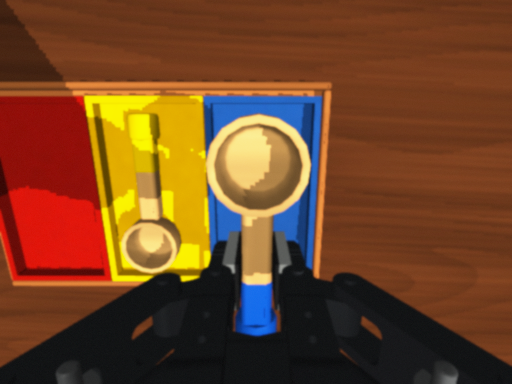

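Blue scoop is held straight, bowl at (258,165), lined up with the blue tray (columns 205–320). The yellow scoop still lies in its tray.

>>> {"op": "send_rows", "data": {"steps": [[-0.001,0.003,0.03,0,-1],[-0.001,0.003,0.06,0,-1],[-0.001,0.003,0.075,0,-1],[-0.001,0.003,0.085,0,-1],[-0.001,0.003,0.09,0,-1],[-0.001,0.003,0.092,0,-1],[-0.001,0.003,0.092,0,-1]]}}

```text
time: 12.05
eef_pos: [0.5162, 0.2711, 0.0346]
tcp_rot: [-0.026, 1.0, 0.0, 0.001]
contact_force: [0.5, -0.7, -1.1]
opening: 0.175
finger_force: 30.2
```

```bash
python3 -c "
from h import *
go(.513,.271,.029,3);print(ctrl.get_state()['contact_force'])"
```

```text
t 12.05 pos [0.5162 0.2711 0.0346] yaw -177.1 tilt [ 0.002  0.    -1.   ] open 0.175 -> shift [0.0032 0.0001 0.0056] turn -0.1
[ 0.51521398 -0.69155253 -1.13912063]
```

>>> {"op": "send_rows", "data": {"steps": [[0.003,0,0.003,0,-1],[0.003,0,0.005,0,-1],[0.003,0,0.006,0,-1],[0.003,0,0.006,0,-1],[0.003,0,0.006,0,-0.25],[0.003,0,0.006,0,-0.25],[0.003,0,0.006,0,-0.25],[0.003,0,-0.01,0,-0.25],[0.003,0,-0.05,0,-0.25],[0.003,0,-0.1,0,0],[0.003,0,-0.15,0,0],[0.003,0,-0.19,0,0]]}}

```text
time: 13.25
eef_pos: [0.5131, 0.271, 0.2285]
tcp_rot: [-0.026, 1.0, 0.001, 0.002]
contact_force: [1.3, 0.2, -0.5]
opening: 0.5
finger_force: 0.0
```

```bash
python3 -c "
from h import *
go(.48,-.17,.24,8)"
```

```text
t 13.25 pos [0.5131 0.271  0.2285] yaw -177.1 tilt [ 0.004  0.001 -1.   ] open 0.5 -> shift [ 0.0557 -0.4387 -0.0123] turn -5.1
```

>>> {"op": "send_rows", "data": {"steps": [[0.05,-0.44,-0.01,-5,0],[0.05,-0.44,-0.01,-5,0],[0.05,-0.44,-0.01,-5,0],[0.05,-0.44,-0.01,-5,0],[0.05,-0.44,-0.01,-5,0],[0.05,-0.44,-0.01,-5,0],[0.05,-0.44,-0.01,-5,0],[0.05,-0.44,-0.01,-5,0],[0.05,-0.44,-0.01,-5,0],[0.05,-0.44,-0.01,-5,0],[0.05,-0.44,-0.01,-5,0],[0.05,-0.44,-0.01,-5,0]]}}

```text
time: 14.45
eef_pos: [0.4851, -0.1702, 0.234]
tcp_rot: [-0.07, 0.998, 0.0, 0.0]
contact_force: [-0.3, 0.3, 0.3]
opening: 0.499
finger_force: 0.0
```

```bash
python3 -c "
from h import *
st=ctrl.get_state();img=ctrl.read_camera('wrist');cv2.imwrite('pics/w6.png',img[:,:,::-1])
r=scoop(img,'red',st=st)
for o,y in r: go(*o,.016,y)"
```

```text
red px [221. 159.] origin [ 0.4738 -0.2172] yaw 10.4 bowl [ 0.5151 -0.2096] bowl d 0.0491 tip(-.107) -0.1091 handle ctr [ 0.4736 -0.2171] w 0.0189
t 14.5 pos [ 0.4852 -0.1699  0.2339] yaw -172.0 tilt [ 0.  0. -1.] open 0.498 -> shift [ 0.0179 -0.0452  0.2179] turn -2.3
```

View pics/w6.png

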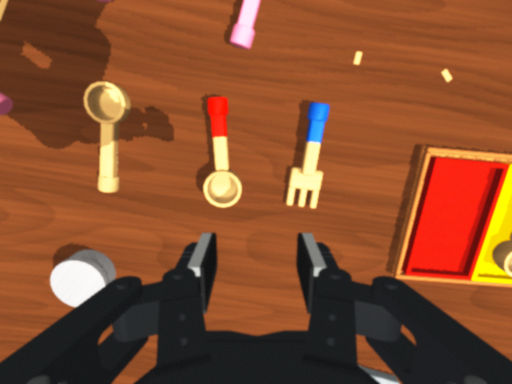

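Red scoop: knob (217,103), bowl (222,188), clear of the fork at (310,160). The numbers match its size.

>>> {"op": "send_rows", "data": {"steps": [[0.018,-0.045,0.02,-2.5,0],[0.018,-0.045,0.06,-2.5,0],[0.018,-0.045,0.11,-2.5,0],[0.018,-0.045,0.15,-2.5,0],[0.018,-0.045,0.19,-2.5,0],[0.018,-0.045,0.205,-2.5,0],[0.018,-0.045,0.215,-2.5,0],[0.018,-0.045,0.218,-2.5,0],[0.018,-0.045,0.218,-2.5,0]]}}

```text
time: 15.4
eef_pos: [0.4747, -0.2187, 0.0171]
tcp_rot: [-0.091, 0.996, -0.001, 0.001]
contact_force: [0.9, 0.2, 0.1]
opening: 0.502
finger_force: 0.0
```

>>> {"op": "send_rows", "data": {"steps": [[0,0,0,0,-1],[0,0,0,0,-1],[0,0,0,0,-1],[0,0,0,0,-1],[0,0,0,0,-1],[0,0,0,0,-1]]}}

```text
time: 16.0
eef_pos: [0.4746, -0.219, 0.0174]
tcp_rot: [-0.091, 0.996, -0.001, 0.001]
contact_force: [-0.6, -0.5, 6.7]
opening: 0.176
finger_force: 31.3
```

```bash
python3 -c "
from h import *
go(.5185,.0865,.15,3)"
```

```text
t 16.0 pos [ 0.4746 -0.219   0.0174] yaw -169.6 tilt [ 0.002 -0.002 -1.   ] open 0.176 -> shift [-0.0988  0.2923 -0.133 ] turn 7.4
```

>>> {"op": "send_rows", "data": {"steps": [[0,0,-0.02,0,-1],[0,0,-0.06,0,-1],[0,0,-0.1,0,-1],[-0.02,0.03,-0.13,0,-1],[-0.04,0.07,-0.133,3,-1],[-0.06,0.12,-0.133,7.5,-1],[-0.08,0.16,-0.133,7.5,-1],[-0.098,0.2,-0.133,7.5,-1],[-0.098,0.25,-0.133,7.5,-1],[-0.098,0.292,-0.133,7.5,-1],[-0.098,0.292,-0.133,7.5,-1],[-0.098,0.292,-0.133,7.5,-1]]}}

```text
time: 17.2
eef_pos: [0.5165, 0.0874, 0.1485]
tcp_rot: [-0.027, 1.0, -0.0, -0.0]
contact_force: [-0.1, 0.4, -0.4]
opening: 0.179
finger_force: 30.4
```

```bash
python3 -c "
from h import *
go(.5185,.0865,.029,3)
img=ctrl.read_camera('wrist');cv2.imwrite('pics/w7.png',img[:,:,::-1])"
```

```text
t 17.2 pos [0.5165 0.0874 0.1485] yaw -176.9 tilt [-0. -0. -1.] open 0.179 -> shift [-0.0019 -0.001   0.1195] turn 0.1
```

View pics/w7.png

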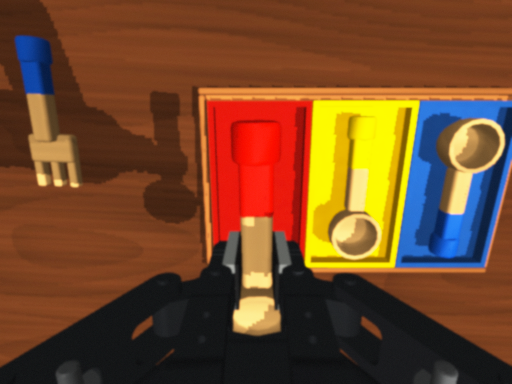

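Blue scoop lies in the blue tray, bowl (470,145). Red scoop is held straight above the red tray (columns 210–308).

>>> {"op": "send_rows", "data": {"steps": [[-0.002,-0.001,0.04,0,-1],[-0.002,-0.001,0.08,0,-1],[-0.002,-0.001,0.1,0,-1],[-0.002,-0.001,0.11,0,-1],[-0.002,-0.001,0.116,0,-1],[-0.002,-0.001,0.119,0,-1],[-0.002,-0.001,0.12,0,-1],[-0.002,-0.001,0.12,0,-1]]}}

```text
time: 18.05
eef_pos: [0.5199, 0.0856, 0.0297]
tcp_rot: [-0.026, 1.0, -0.0, 0.001]
contact_force: [-0.2, 0.4, -0.1]
opening: 0.174
finger_force: 30.4
```

```bash
python3 -c "
from h import *
go(.5185,.0865,.029,3);print(ctrl.get_state()['contact_force'])"
```

```text
t 18.05 pos [0.5199 0.0856 0.0297] yaw -177.1 tilt [ 0.002 -0.    -1.   ] open 0.174 -> shift [0.0014 0.0009 0.0007] turn -0.1
[-0.16670275  0.41980056 -0.1019234 ]
```

>>> {"op": "send_rows", "data": {"steps": [[0.001,0.001,0.001,0,-1],[0.001,0.001,0.002,0,-1],[0.001,0.001,0.002,0,-0.25],[0.001,0.001,0.002,0,-0.25],[0.001,0.001,0.002,0,-0.25],[0.001,0.001,-0.01,0,-0.25],[0.001,0.001,-0.05,0,-0.25],[0.001,0.05,-0.1,0,-0.25],[0.001,0.09,-0.15,0,0],[0.001,0.092,-0.2,0,0],[0.001,0.092,-0.2,0,0],[0.001,0.092,-0.2,0,0]]}}

```text
time: 19.25
eef_pos: [0.516, 0.1793, 0.236]
tcp_rot: [-0.027, 1.0, 0.001, 0.006]
contact_force: [0.2, 0.2, 0.3]
opening: 0.5
finger_force: 0.0
```

```bash
python3 -c "
from h import *
st=ctrl.get_state();print(st['eef_pos'])
w=ctrl.read_camera('wrist')[:300,:,::-1];s=ctrl.read_camera('scene')[:300,:,::-1]
cv2.imwrite('pics/w8.png',np.vstack([w,s]))
m=masks(w[:,:,::-1].copy())
r={'yellow':(.5135,.179),'blue':(.510,.271),'red':(.5185,.0865)}
a=np.radians(3);u=np.array([np.cos(a),np.sin(a)]);n=np.array([-u[1],u[0]])
# wood blobs in trays: extent along/across each tray at z=.025
for b in blobs(m['wood'],400):
  y,x=np.nonzero(b[2]);P=plane('wrist',np.c_[x,y],.026,st)
  for k,c in r.items():
    d=P-c
    if abs(d.mean(0)@n)<.045 and abs(d.mean(0)@u)<.08: print(k,b[0],'along',((d@u).min()*1e3).round(),((d@u).max()*1e3).round(),'across',((d@n).min()*1e3).round(),((d@n).max()*1e3).round())
"
```

```text
[0.516004   0.17932969 0.23595319]
blue 1488 along -65.0 18.0 across -22.0 24.0
red 1545 along -20.0 69.0 across -27.0 21.0
yellow 1444 along -21.0 66.0 across -25.0 21.0
```

View pics/w8.png

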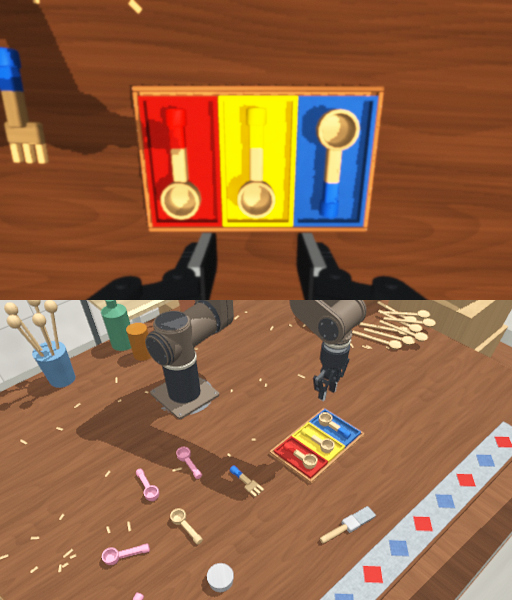

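All three scoops lie bowl up and centred in their own trays: along extents within ±69 mm of the ±75 available, and across within ±27 of ±40. The fork, plain scoop, tin and brush have not moved.

```bash
python3 -c "
from plant import ctrl
print(ctrl.sign_off())"
```

```text
the job is handed in; nothing more can be done
None
```

The red, blue and yellow scoops each lie flat and bowl up in the tray of their own colour, nothing else was moved, and the job was handed in at about 19 s of the 104 s allowed.

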